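# Centre the coffee filter on its cup

### The arm

A 6-joint arm with a two-finger parallel gripper is mounted at the origin on the work surface. World frame = base frame: x ahead of the robot, y to its left, z up, the work surface at z = 0. Lengths are in m, angles in rad, forces in N, time in s.
With the tool pointing down it reaches from about 0.3 to 0.775 m from the base axis. Payload 14.6 kg.
Tool frame: the origin (TCP) lies on the centre line of the jaws, within the pads' length; the fingertips stand 19 mm ahead of it and the grasp point (between the pads) is the TCP (ctrl.tip_reach is the distance from the TCP to the fingertips, in m); x points along the fingers, y is the direction in which the jaws open and shut, and the axes are right-handed (so a half turn about x gives the same grasp; the last joint's range is limited). The gripper opens to 94 mm and grips with 3 to 60 N. Pads are 16 mm wide; open, the fingers measure 119 mm over their backs; the gripper's body (75 mm by 177 mm) begins 78 mm behind the grasp point.
Start: joints at [-1.214, 0.3, 1.521, -0, 1.321, -0.067], TCP at [0.226, -0.501, 0.224] pointing down, gripper open.
Joint ranges: [-3.03, 3.03], [-0.79, 2.21], [0.23, 2.52], [-1.04, 4.18], [0, 3.07], [-2.55, 2.55]. Speed limits (rad/s): [2.22, 2.22, 2.57, 3.14, 3.14, 3.14].

### API

Orientations are given as [roll, pitch, yaw] about the fixed x, y, z axes, in that order (R = Rz(yaw) Ry(pitch) Rx(roll)).
In Python, from station import ctrl, optics, models gives the robot as it stands. The module is installed in compiled form; this text tells all that it offers.
- The arm moves only by the tool arm_command, never from a script. Its argument "deltas" is a list of rows, each an object with "translation": the shift along the tool's x, y, z in units of 25 mm (1.0 is 25 mm), a list of three; "turn": the turn, a rotation vector about the tool's x, y, z in units of 5 degrees (1.0 is 5 degrees), a list of three. In form: [{"translation": [x, y, z], "turn": [rx, ry, rz]}, ...]. A call has 1 to 12 rows; each row is the pose to reach, as a shift and turn from the pose commanded when the call began, along the tool's axes at that moment; what a row does not reach only later rows make up. A row lasts 1/12 s, in which the tool goes at most 41.7 mm and 7.16 degrees, less where a joint would pass 70% of its speed; a pose out of reach is approached as far as the arm can. A call with a gripper value outside its range is refused whole. "gripper" is the finger opening in mm, from 0 to 94, set as the call begins (left out, the last holds). The fingers move at their own pace and stop on an object; "force" is the grip in N (left out, the last holds). Time passes only in rows, so rows that repeat a pose let the fingers close. It gives the time, the measured TCP pose, the force and the opening at its end, in the units of the state.
- ctrl.get_obs(): the state, without advancing time (a new reading comes with each control period).
- optics.camera(name): name is "scene" or "top" or "wrist"; returns the picture (400x640x3 uint8, red, green, blue); there is no depth.
- optics.get_calibration(name): a dict with "K" (3x3 intrinsics, pixels), "k1" (the pictures are not rectified: a ray, as slopes to the right and down, at radius r is drawn at 1 + k1 r^2 times it, then the intrinsics apply), "origin" and "orientation" of the camera in the world. Camera axes: x right, y down, z forward; pixel columns grow to the right and rows downward; lengths in m; the calibration is good to about 2 mm. A picture is of the moment at which its call begins: read the wrist's pose just before it. get_calibration takes no time and is no camera call; for the wrist camera it gives the pose at the moment of the call.
- ctrl.hand_in(): hands the job in, once; it reports no verdict.
Trained networks look in the newest picture that a camera, given by its name, has taken for a name from the list of things; names that differ only in an ending like _2 or _b are one class to them, and where a whole thing is asked for, a point or a joint stands for the part that bears it (a point fixed in the world has none). Each returns a list of dicts, best first, with "score" (0 to 1); they miss things now and then, are a little off and sometimes report something else, mostly with a low value. They report only what shows in the picture. A call takes as long as a camera call. They do not tell look-alikes from the thing itself.
- models.look_for(target, camera): "box" ([left, top, right, bottom] in pixels, round what is visible of it).
- models.cut_out(target, camera): "pixels" (400x640 bool, what is visible of it) and "box" ([left, top, right, bottom] in pixels, round what is visible of it).
- models.mark_of(target, camera): "at" ([column, row] in pixels: a listed point, or the origin of a listed thing).
The state is a dict: "time_s": time; "qpos": joint angles; "joint_vel": joint speeds; "tau": joint torques, N m; "ee_pos": TCP position; "eef_rot": TCP orientation; "force": force on the tool from outside, world axes, zero at the start; "moment": the same for the moment, N m; "grip_width": finger opening in m.
Only numpy, scipy, OpenCV 4.12 (cv2) and the standard library are available. Lean on these libraries where they do the work, as an engineer would, in place of code of your own. Each camera call takes 0.05 s, during which the arm holds its last target.

### The job

The steel drip coffee filter (a phin) was set down far off-centre on its ceramic cup and is close to toppling off the rim. Before hot water is poured, nudge it with light fingertip taps until it sits level and centred on the cup, its round plate overhanging the rim evenly all round, then take the hand away. Do not grip, lift or tip the filter, leave the cup standing where it is, and leave the lunch tin, sauce dishes and spatula alone.

Things in the scene. Friction and masses are not known exactly. Their poses are not given: they have to be found in the camera images.
- phin: steel drip coffee filter, about 75 g, loose, standing on the cup's rim: a flat round plate 76 mm across, 4 mm thick, with an open round chamber in its middle (56 mm across, straight); 59 mm high in all. Origin: centre of the plate's underside, 60 mm above the cart's top; z up. Under 1 N slides it. Low pushes (plate edge, chamber foot) slide it level; pushes near the mouth rock or jam it.
- cup: handleless white ceramic cup, about 200 g, loose, standing on the cart's top: 60 mm high, 62 mm across the outside at the rim (straight walls for the upper 40 mm, foot 52 mm across), wall 5 mm. Origin: centre of its underside; z up, round about z. A well-centred filter plate overhangs its rim by 7 mm all round.
- tin: stainless steel lunch tin with a clip latch on each short end, 180 x 121 mm and 64 mm high, loose, to be left alone. Origin: centre of its underside; x along its length, z up.
- dish_a: shallow round white ceramic sauce dish, 90 mm across, 24 mm high, loose, to be left alone. Origin: centre of its underside.
- dish_b: second sauce dish, the same: 90 mm across, 24 mm high, loose, to be left alone. Origin: centre of its underside.
- spatula: yellow silicone spatula lying flat on the cart beyond the cup, 273 mm long, 52 mm wide at the blade, 12 mm thick, loose, to be left alone. Origin: on the cart's top near the middle of its length; x along it towards the blade (127 mm to the blade's end, 145 mm to the handle's end).
- rack: red plastic drying rack, fixed, with small plates standing in it, 340 x 210 mm and 137 mm high at the plates. Origin: centre of its underside; x along its length.
Mind the look-alikes: they are no part of the job. What is shaped like the phin but red is not meant.

How it is judged:
By the outcome, as a careful person would: the job done as asked, in the order asked, and still so for the second after the job is handed in, with the robot touching nothing.
It also fails if it takes over 51 s, if anything falls off the work surface, if the arm or the gripper's body presses on something with over 40 N, if the wrist force passes 120 N, or if a joint passes its speed limit or range.

## Working session

There is one attempt and no reset: what is moved stays moved. The work goes in short steps, Python scripts to look and compute and a tool call to move; the robot and the scene stay as the last step left them, time stands still between calls to the robot, and variables do not carry over. Pictures are saved under pics/ and viewed, and the job is handed in when it is done.

Besides the shell and the picture viewer there is one more tool, called after ">>>" as name(argument=value, ...) on one line, values as JSON. arm_command: Moves the arm, as the interface text tells. Its arguments: {"type":"object","properties":{"deltas":{"type":"array"},"gripper":{"type":"number"},"force":{"type":"number"}},"required":["deltas"]}

```bash
mkdir -p pics; cat > h.py <<'E'
import numpy as np, cv2
from station import ctrl, optics, models
def save(name, fn):
    im=optics.camera(name); cv2.imwrite('pics/'+fn, im[:,:,::-1]); return im
def ray(name,uv,cal=None):
    c=cal or optics.get_calibration(name)
    K=np.array(c['K']);k1=c['k1']
    d=np.linalg.inv(K)@np.array([uv[0],uv[1],1.]); s=d[:2].copy(); u=s.copy()
    for _ in range(30): u=s/(1+k1*(u@u))
    R=np.array(c['orientation'])
    if R.shape!=(3,3):
        from scipy.spatial.transform import Rotation as Ro
        R=Ro.from_euler('xyz',R).as_matrix()
    return np.array(c['origin']),R@np.array([u[0],u[1],1.])
def onz(name,uv,z,cal=None):
    o,d=ray(name,uv,cal); return o+d*(z-o[2])/d[2]
def proj(name,p,cal=None):
    c=cal or optics.get_calibration(name)
    from scipy.spatial.transform import Rotation as Ro
    R=np.array(c['orientation'])
    if R.shape!=(3,3): R=Ro.from_euler('xyz',R).as_matrix()
    q=R.T@(np.array(p)-np.array(c['origin'])); s=q[:2]/q[2]; s=s*(1+c['k1']*(s@s))
    K=np.array(c['K']); return (K@np.array([s[0],s[1],1]))[:2]
E
python3 - <<'E'
from h import *
print(ctrl.get_obs())
for n in ['scene','top','wrist']:
    print(n,optics.get_calibration(n)); save(n,n+'0.png')
for n in ['scene','top']:
  for t in ['phin','cup','tin','dish_a','spatula','rack']:
    print(n,t,[(np.round(r['box']),round(r['score'],2)) for r in models.look_for(t,n)])
E
```

```text
{'time_s': 0.0, 'qpos': array([-1.21363105e+00,  3.00470309e-01,  1.52160129e+00,  1.12408826e-05,
        1.32072036e+00, -6.65931108e-02]), 'joint_vel': array([ 0.00130137, -0.00088551, -0.0007818 , -0.00049789,  0.00083942,
        0.00111909]), 'tau': array([ 2.29265161e-04, -5.31799507e+01, -3.52732408e+01,  7.08829612e-02,
        2.43914605e-02, -1.20249942e-04]), 'ee_pos': array([ 0.22606832, -0.50111228,  0.22387821]), 'eef_rot': array([-1.64646768,  1.56959697,  1.91888058]), 'force': array([ 0.03370658, -0.74359714,  0.17679917]), 'moment': array([-0.08766642,  0.04188225,  0.02703541]), 'grip_width': 0.09406662168695008}
scene {'K': array([[362.84122148,   0.        , 316.87025461],
       [  0.        , 362.84122148, 196.75998321],
       [  0.        ,   0.        ,   1.        ]]), 'k1': -0.055525816237142596, 'origin': array([1.25990534, 0.12663884, 0.59259929]), 'orientation': array([-2.22987342,  0.01572481,  1.86197137])}
top {'K': array([[367.64401541,   0.        , 323.95428568],
       [  0.        , 367.64401541, 204.78491084],
       [  0.        ,   0.       
[... 713 characters left out ...]
scene cup [(array([348., 196., 372., 212.]), 0.68)]
scene tin [(array([200., 158., 274., 215.]), 0.74)]
scene dish_a [(array([471., 226., 514., 260.]), 0.8), (array([460., 188., 499., 215.]), 0.69)]
scene spatula [(array([308., 233., 370., 337.]), 0.84)]
scene rack [(array([124., 114., 250., 212.]), 0.88)]
top phin [(array([218., 222., 248., 251.]), 0.95), (array([256., 219., 289., 250.]), 0.78), (array([315., 232., 342., 264.]), 0.78)]
top cup [(array([280., 236., 292., 252.]), 0.59)]
top tin []
top dish_a [(array([148., 243., 182., 280.]), 0.91), (array([141., 185., 178., 221.]), 0.61)]
top spatula [(array([268.,  95., 295., 196.]), 0.75)]
top rack [(array([434., 176., 537., 324.]), 0.58)]
```

View pics/scene0.png

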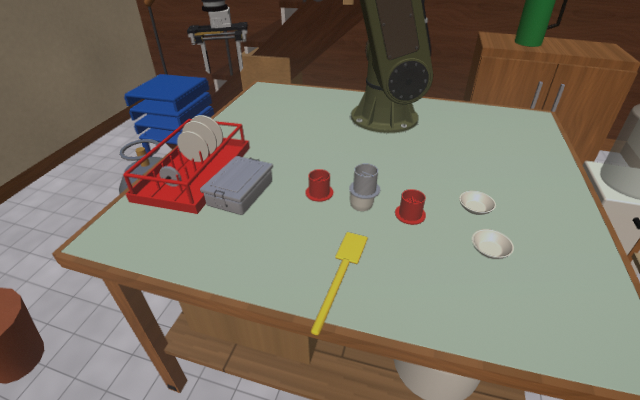

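View pics/top0.png

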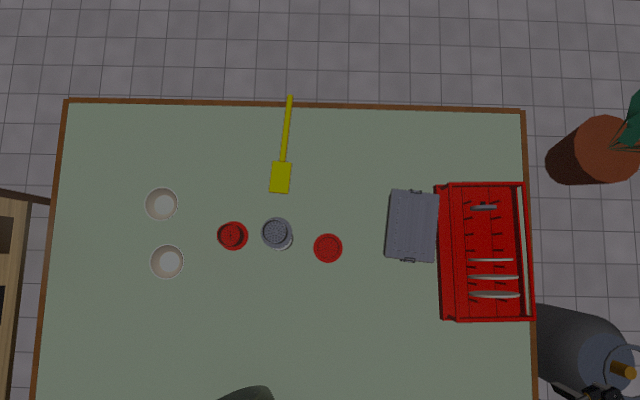

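View pics/wrist0.png

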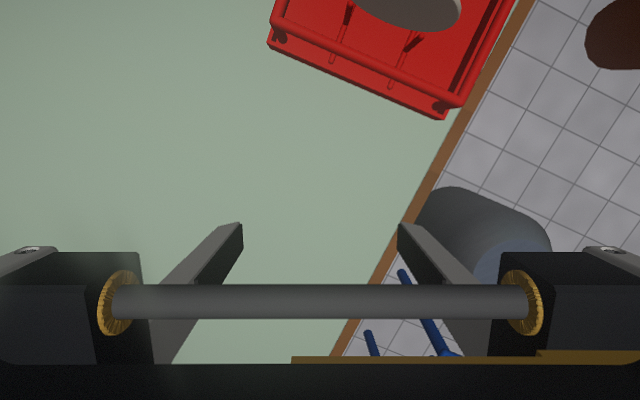

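```bash
python3 - <<'E'
import cv2
a=cv2.imread('pics/scene0.png')[130:250,290:440]; b=cv2.imread('pics/top0.png')[200:275,205:355]
cv2.imwrite('pics/zs.png',cv2.resize(a,None,fx=5,fy=5,interpolation=cv2.INTER_CUBIC)[:600])
cv2.imwrite('pics/zt.png',cv2.resize(b,None,fx=5,fy=5,interpolation=cv2.INTER_CUBIC))
E
```

```text
(no output)
```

View pics/zs.png

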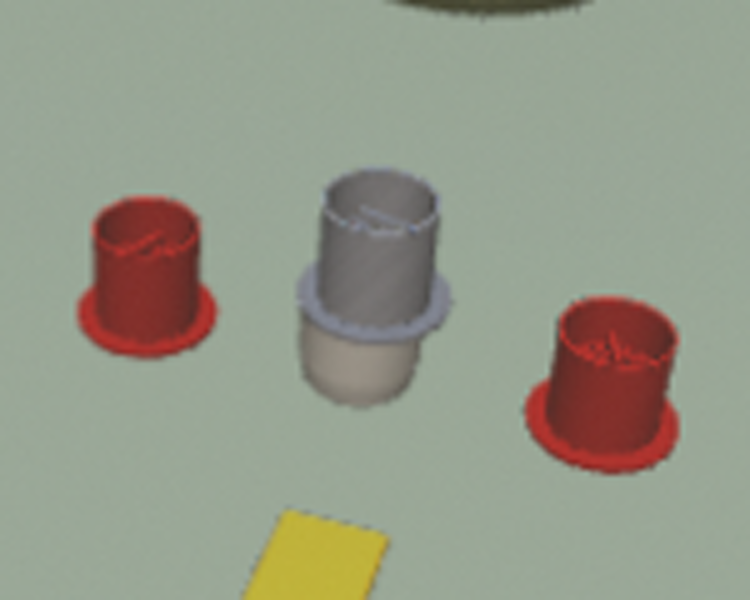

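View pics/zt.png

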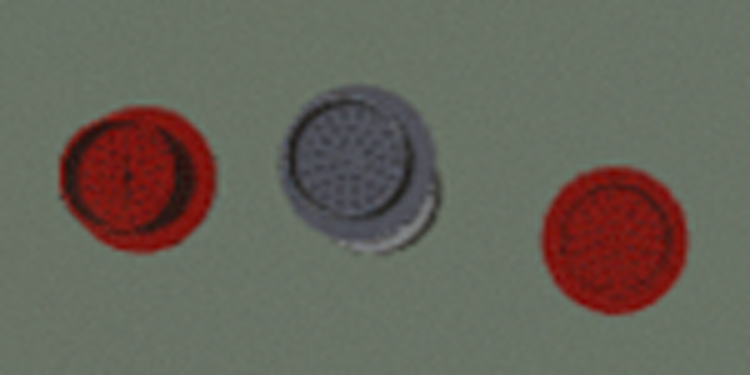

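The silver phin sits at scene (365,182) and top (276,232). The cup peeks out to its lower right in the top view, so the phin is offset towards +x,+y. Two red look-alikes flank it at top (233,236) and (328,248). Next I'll get rough positions and plan a wrist-camera look.

```bash
python3 - <<'E'
from h import *
from scipy.spatial.transform import Rotation as Ro
print('phin plate',onz('top',(276.4,232.6),0.064))
print('cup crescent corner',onz('top',(205+432/5,200+232/5),0.06))
for uv in [(233,236),(328,248),(268,195),(292,95)]: print(uv,onz('top',uv,0.004))
o=ctrl.get_obs(); R=Ro.from_euler('xyz',o['eef_rot']).as_matrix(); print(R.round(3))
c=optics.get_calibration('wrist'); Rc=Ro.from_euler('xyz',c['orientation']).as_matrix(); print(Rc.round(3))
print('cam in tool',R.T@(c['origin']-o['ee_pos']), (R.T@Rc).round(3))
E
```

```text
phin plate [0.54335203 0.02548261 0.064     ]
cup crescent corner [ 0.51114463 -0.0115726   0.06      ]
(233, 236) [0.53497951 0.14440295 0.004     ]
(328, 248) [ 0.51016524 -0.10105595  0.004     ]
(268, 195) [0.64402834 0.05878338 0.004     ]
(292, 95) [0.92044086 0.00579395 0.004     ]
[[-0.     0.411 -0.912]
 [ 0.    -0.912 -0.411]
 [-1.    -0.    -0.   ]]
[[ 0.412 -0.887 -0.209]
 [-0.911 -0.401 -0.094]
 [-0.     0.229 -0.973]]
cam in tool [-0.16079669 -0.00068769 -0.06572643] [[-0.    -0.229  0.973]
 [ 1.     0.001  0.   ]
 [-0.001  0.973  0.229]]
```

```bash
cat >> h.py <<'E'
from scipy.spatial.transform import Rotation as Ro
def delta(p, ang_z=None):
    "units to reach TCP p with tool down and tool z heading ang_z (deg)"
    o=ctrl.get_obs(); R=Ro.from_euler('xyz',o['eef_rot']).as_matrix()
    t=R.T@(np.array(p)-o['ee_pos'])/0.025
    rv=np.zeros(3)
    if ang_z is not None:
        a=np.radians(ang_z); z=np.array([np.cos(a),np.sin(a),0]); x=np.array([0,0,-1.]); T=np.stack([x,np.cross(z,x),z],1)
        rv=np.degrees(Ro.from_matrix(R.T@T).as_rotvec())/5
    return t.round(2),rv.round(2)
E
python3 - <<'E'
from h import *
print(delta((0.49,-0.04,0.19),229))
E
```

```text
(array([  1.38, -12.48, -17.21]), array([-4.94, -0.  ,  0.  ]))
```

>>> arm_command(deltas=[{"translation":[0.1,-0.4,-0.5],"turn":[0,0,0]},{"translation":[0.2,-1.1,-1.5],"turn":[0,0,0]},{"translation":[0.3,-2.0,-2.8],"turn":[0,0,0]},{"translation":[0.4,-3.0,-4.1],"turn":[0,0,0]},{"translation":[0.5,-4.0,-5.5],"turn":[0,0,0]},{"translation":[0.6,-5.0,-6.9],"turn":[0,0,0]},{"translation":[0.7,-6.0,-8.3],"turn":[0,0,0]},{"translation":[0.8,-7.0,-9.7],"turn":[0,0,0]},{"translation":[0.9,-8.0,-11.0],"turn":[0,0,0]},{"translation":[1.0,-9.0,-12.4],"turn":[0,0,0]},{"translation":[1.2,-10.0,-13.8],"turn":[0,0,0]},{"translation":[1.38,-11.0,-15.2],"turn":[0,0,0]}])

```text
time_s: 1.75
ee_pos: [0.4553, -0.1007, 0.1912]
eef_rot: [2.402, 1.57, -0.316]
force: [1.1, -0.2, -0.1]
grip_width: 0.0943
```

>>> arm_command(deltas=[{"translation":[0,-0.7,-1.0],"turn":[-1,0,0]},{"translation":[0,-1.2,-1.7],"turn":[-2,0,0]},{"translation":[0,-1.48,-2.01],"turn":[-3,0,0]},{"translation":[0,-1.48,-2.01],"turn":[-4,0,0]},{"translation":[0,-1.48,-2.01],"turn":[-4.94,0,0]},{"translation":[0,-1.48,-2.01],"turn":[-4.94,0,0]},{"translation":[0,-1.48,-2.01],"turn":[-4.94,0,0]},{"translation":[0,-1.48,-2.01],"turn":[-4.94,0,0]}])

```text
time_s: 2.42
ee_pos: [0.4852, -0.0485, 0.191]
eef_rot: [2.135, 1.571, -0.155]
force: [-0.0, 0.3, 0.2]
grip_width: 0.094
```

```bash
python3 - <<'E'
from h import *
o=ctrl.get_obs(); print(o['time_s'],o['ee_pos'],o['eef_rot'],o['force'],o['qpos'])
save('wrist','w1.png')
for t in ['phin','cup']: print(t,[(np.round(r['box']),round(r['score'],2)) for r in models.look_for(t,'wrist')])
E
```

```text
2.4167 [ 0.48517921 -0.04849992  0.19102339] [ 2.13478323  1.57066421 -0.15499691] [-0.01468683  0.25812424  0.19966919] [-1.74765883e-01  1.92801884e-01  1.73542636e+00  2.78790507e-06
  1.21323232e+00  5.44216950e-01]
phin [(array([187.,   2., 272.,  49.]), 0.94), (array([272.,  41., 359., 138.]), 0.8), (array([334., 170., 402., 245.]), 0.56)]
cup [(array([277., 115., 332., 142.]), 0.58)]
```

View pics/w1.png

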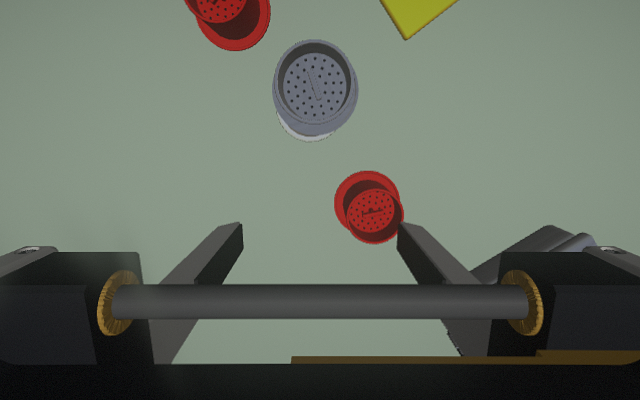

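```bash
python3 - <<'E'
import cv2,numpy as np
a=cv2.imread('pics/w1.png')
cv2.imwrite('pics/zw1.png',cv2.resize(a[30:150,250:380],None,fx=5,fy=5,interpolation=cv2.INTER_CUBIC))
def px(f,pts):
    im=cv2.imread(f)
    for u,v in pts: print(f,(u,v),im[v,u][::-1])
px('pics/w1.png',[(230,120),(300,137),(290,130),(285,125),(315,130),(350,115),(315,60),(274,75)])
px('pics/top0.png',[(250,260),(283,248),(288,245),(276,246),(266,222),(276,230)])
px('pics/scene0.png',[(420,165),(360,205),(352,200),(370,195),(365,180),(380,190)])
E
```

```text
pics/w1.png (230, 120) [138 152 136]
pics/w1.png (300, 137) [160 166 167]
pics/w1.png (290, 130) [161 168 175]
pics/w1.png (285, 125) [161 168 173]
pics/w1.png (315, 130) [108 112 123]
pics/w1.png (350, 115) [108 113 122]
pics/w1.png (315, 60) [ 94  98 106]
pics/w1.png (274, 75) [ 96  97 100]
pics/top0.png (250, 260) [104 113 101]
pics/top0.png (283, 248) [122 124 127]
pics/top0.png (288, 245) [115 117 116]
pics/top0.png (276, 246) [79 78 88]
pics/top0.png (266, 222) [64 65 67]
pics/top0.png (276, 230) [83 85 92]
pics/scene0.png (420, 165) [154 167 152]
pics/scene0.png (360, 205) [152 145 134]
pics/scene0.png (352, 200) [128 122 113]
pics/scene0.png (370, 195) [124 127 137]
pics/scene0.png (365, 180) [117 114 113]
pics/scene0.png (380, 190) [130 139 132]
```

View pics/zw1.png

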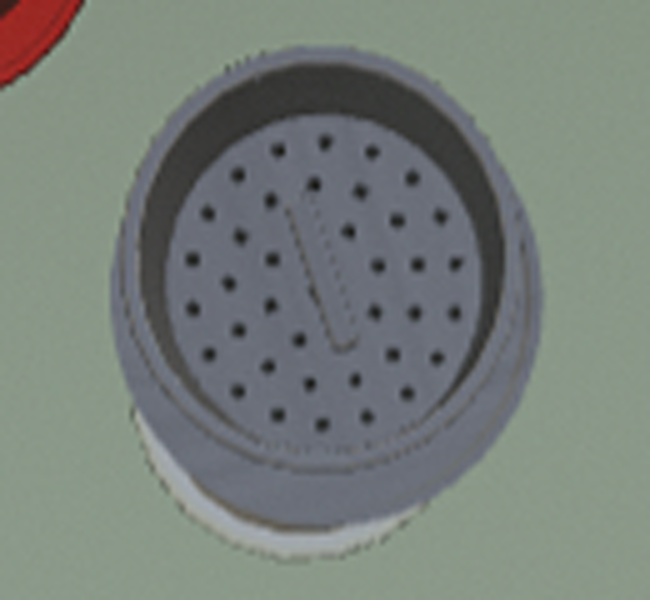

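```bash
cat > fit.py <<'E'
from h import *
from scipy.optimize import minimize
th=np.linspace(0,2*np.pi,72,endpoint=False)
def circ(x,y,z,r): return np.stack([x+r*np.cos(th),y+r*np.sin(th),np.full(72,z)],1)
S=8
def projn(P,cal):
    R=Ro.from_euler('xyz',cal['orientation']).as_matrix()
    q=(P-np.array(cal['origin']))@R; s=q[:,:2]/q[:,2:]; s=s*(1+cal['k1']*(s**2).sum(1,keepdims=True))
    K=np.array(cal['K']); return s@K[:2,:2].T+K[:2,2]
def hull(groups,cal,box):
    pts=np.concatenate([projn(g,cal) for g in groups])
    pts=(pts-np.array(box[:2])+0.5)*S   # pixel centre at integer
    return cv2.convexHull(np.round(pts*16).astype(np.int32).reshape(-1,1,2))
def render(p,cal,box,dz=0):
    px,py,cx,cy=p
    w,h=(box[2]-box[0])*S,(box[3]-box[1])*S
    L=np.zeros((h,w),np.uint8)
    cup=[circ(cx,cy,.060,.031),circ(cx,cy,.020,.031),circ(cx,cy,0,.026),circ(cx,cy,.006,.029)]
    cv2.fillConvexPoly(L,hull(cup,cal,box),1,shift=4)
    cv2.fillConvexPoly(L,hull([circ(px,py,.060,.038),circ(px,py,.064,.038)],cal,box),2,shift=4)
    cv2.fillConvexPoly(L,hull([circ(px,py,.064,.028),circ(px,py,.119,.028)],cal,box),2,shift=4)
    out=[cv2.resize((L==k).astype(np.float32),(box[2]-box[0],box[3]-box[1]),interpolation=cv2.INTER_AREA) for k in (0,1,2)]
    return np.stack(out,2)
def observe(im,box,samples):
    A=im[box[1]:box[3],box[0]:box[2]].astype(float)
    A=cv2.GaussianBlur(A,(3,3),0.6)
    D=[]
    for k in (0,1,2):
        s=np.array(samples[k],float); D.append(((A[:,:,None,:]-s)**2).sum(-1).min(-1))
    D=np.stack(D,2); W=np.exp(-np.clip((D-D.min(2,keepdims=True))/60.,0,50)); return W/W.sum(2,keepdims=True)
def fit(im,cal,box,samples,p0,ign=None):
    O=observe(im,box,samples)
    M=np.ones(O.shape[:2]) if ign is None else ign
    f=lambda p:(((render(np.array(p)/1000,cal,box)-O)**2).sum(2)*M).sum()
    p0=np.array(p0)*1000
    sim=np.vstack([p0]+[p0+4*np.eye(4)[i] for i in range(4)])
    best=None
    for _ in range(3):
        r=minimize(f,p0,method='Nelder-Mead',options=dict(initial_simplex=sim,xatol=.03,fatol=.01,maxiter=400))
        p0=r.x; sim=np.vstack([p0]+[p0+2*np.eye(4)[i] for i in range(4)])
    return r.x,r.fun,O
SAM={'wrist':{0:[(138,152,136)],1:[(160,166,170),(175,178,180),(150,150,140)],2:[(108,112,123),(94,98,106),(96,97,100),(60,60,58),(45,45,42),(120,125,135)]},
'top':{0:[(104,113,101)],1:[(122,124,127),(115,117,116),(130,128,125)],2:[(79,78,88),(64,65,67),(83,85,92),(50,50,50),(90,92,102)]},
'scene':{0:[(154,167,152)],1:[(152,145,134),(128,122,113),(160,155,148),(140,132,122)],2:[(124,127,137),(117,114,113),(130,132,140),(105,103,102),(110,108,108),(135,140,155)]}}
def vis(name,im,cal,box,p,fn,O=None):
    A=cv2.resize(im[box[1]:box[3],box[0]:box[2]],None,fx=4,fy=4,interpolation=cv2.INTER_CUBIC)[:,:,::-1].copy()
    px,py,cx,cy=np.array(p)/1000
    for P,c in [(circ(px,py,.064,.038),(0,255,255)),(circ(px,py,.119,.028),(0,255,0)),(circ(cx,cy,.06,.031),(0,0,255)),(circ(cx,cy,0,.026),(255,0,255))]:
        q=(projn(P,cal)-np.array(box[:2])+.5)*4
        cv2.polylines(A,[np.round(q).astype(np.int32)],True,c,1)
    if O is not None: A=np.hstack([A,cv2.resize((O*255).astype(np.uint8),None,fx=4,fy=4,interpolation=cv2.INTER_NEAREST)])
    cv2.imwrite(fn,A); 
E
python3 - <<'E'
from fit import *
p0=(.543,.025,.532,.012)
cols=[]
for n,f,box in [('wrist','w1.png',(255,30,375,155)),('top','top0.png',(250,210,300,260)),('scene','scene0.png',(335,150,395,222))]:
    im=cv2.imread('pics/'+f)[:,:,::-1]; cal=optics.get_calibration(n)
    r,e,O=fit(im,cal,box,SAM[n],p0); d=r[:2]-r[2:]
    print(n,r.round(1),'err',round(e,1),'off',d.round(1),np.hypot(*d).round(1),np.degrees(np.arctan2(d[1],d[0])).round(1))
    vis(n,im,cal,box,r,'pics/fit_%s.png'%n,O)
E
python3 -c "
import cv2,numpy as np
a=[cv2.imread('pics/fit_%s.png'%n) for n in ['scene','top']]
h=max(x.shape[0] for x in a); a=[cv2.copyMakeBorder(x,0,h-x.shape[0],0,0,0) for x in a]
cv2.imwrite('pics/fit_st.png',cv2.resize(np.hstack(a),None,fx=.85,fy=.85))"
```

```text
wrist [544.2  26.8 532.4  20.2] err 590.7 off [11.8  6.6] 13.5 29.3
top [544.4  26.3 534.9  19.8] err 125.5 off [9.5 6.5] 11.5 34.3
scene [543.3  24.6 534.3  17. ] err 198.4 off [9.  7.5] 11.7 40.0
```

View pics/fit_wrist.png

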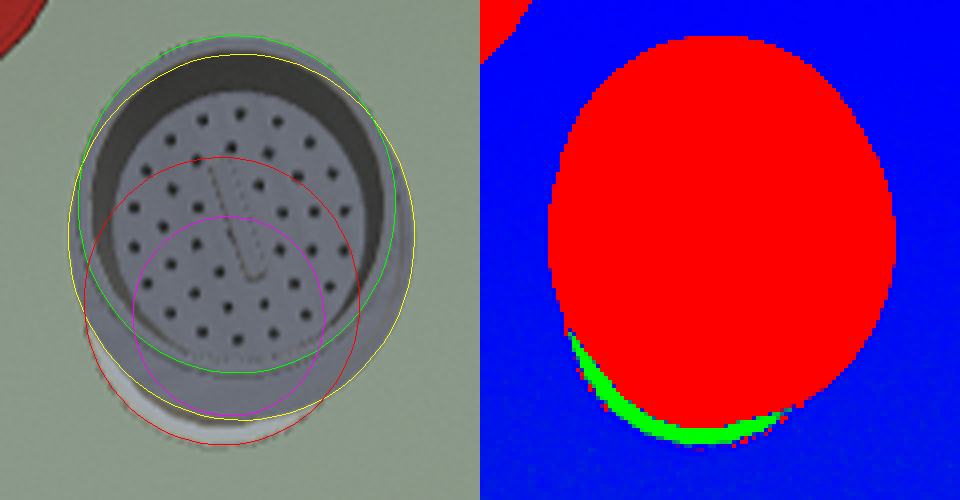

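View pics/fit_st.png

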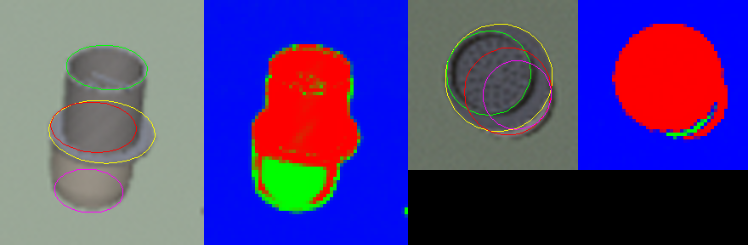

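```bash
python3 - <<'E'
from fit import *
p0=(.543,.025,.532,.015)
n,f,box='wrist','w1.png',(255,30,375,155)
im=cv2.imread('pics/'+f)[:,:,::-1]; cal=optics.get_calibration(n)
S1=dict(SAM['wrist']); S1[1]=[(160,166,170),(175,178,180),(150,150,145)]
for r0 in (45,55,65):
    M=np.ones((125,120)); M[:r0]=0
    r,e,O=fit(im,cal,box,S1,p0,M); d=r[:2]-r[2:]
    print(r0,r.round(1),'err',round(e,1),'off',d.round(1),np.hypot(*d).round(1),np.degrees(np.arctan2(d[1],d[0])).round(1))
vis(n,im,cal,box,r,'pics/fit_w1b.png',None)
# top: use brighter cup
n,f,box='top','top0.png',(250,210,300,260)
im=cv2.imread('pics/'+f)[:,:,::-1]; cal=optics.get_calibration(n)
A=im[242:254,270:296]; 
for row in A[::1]: print(' '.join('%3d/%3d'%(p[1], int(p[1])-(int(p[0])+int(p[2]))//2) for p in row[::2]))
E
```

```text
45 [543.6  26.2 532.5  20.2] err 183.2 off [11.1  6. ] 12.6 28.1
55 [543.5  26.1 532.5  20.2] err 172.3 off [11.   5.9] 12.5 28.0
65 [543.4  26.  532.4  20.2] err 166.8 off [10.9  5.7] 12.3 27.7
 81/ -2  72/ -2  89/ -2  83/ -4  62/  0  40/  1  67/ -2  80/ -3  79/ -4  81/ -1 106/ -1  88/ 10 116/ 13
 76/ -2  67/ -2  68/ -2  55/ -4  52/ -1  65/  0  81/ -5  81/ -4  82/ -3 104/  3  91/  0  92/  9 116/ 12
 79/ -3  79/ -3  77/ -1  71/ -3  75/ -5  79/ -3  83/ -3  79/ -3  70/ -2 123/  2  65/  1 104/ 10 116/ 13
 77/ -5  81/ -4  81/ -3  83/ -3  80/ -4  78/ -3  82/ -5  89/ -2 115/ -1 117/  2  59/  3 114/ 11 115/ 12
 81/ -2  80/ -3  78/ -3  78/ -5  79/ -4  81/ -2  91/ -1  98/ -1 127/  2  83/  1  92/  7 116/ 11 115/ 11
105/  8  85/ -3  77/ -3  79/ -2  78/ -4  90/ -3  94/  1 121/  1 113/ -1  64/  4 113/ 10 113/ 12 114/ 12
112/ 11 103/  4 102/ -1 106/ -4  97/  0  96/ -1 120/  2 126/  1  69/ -1  89/  6 116/ 11 114/ 12 114/ 11
112/ 11 113/ 11 100/  4 122/ -2 121/ -2 120/ -1 115/  1  78/ -1  92/ 10 113/ 11 114/ 12 116/ 11 114/ 10
114/ 11 115/ 13 111/ 12  96/  4 119/  9  97/  3  86/  3 108/ 10 114/ 12 115/ 12 113/ 12 115/ 11 112/ 11
114/ 11 115/  9 115/ 11 109/ 12 116/ 11 108/ 10 106/ 10 117/ 12 116/ 11 112/ 10 113/ 12 115/ 12 114/ 10
115/ 12 113/ 11 114/ 11 114/ 12 115/ 12 113/ 10 114/ 10 113/ 12 113/ 11 114/ 11 113/ 12 115/ 11 114/ 13
115/ 11 114/ 10 113/ 11 115/  9 113/ 11 114/ 12 116/ 12 113/ 12 114/ 11 112/ 10 115/ 13 113/ 12 115/ 11
```

View pics/fit_w1b.png

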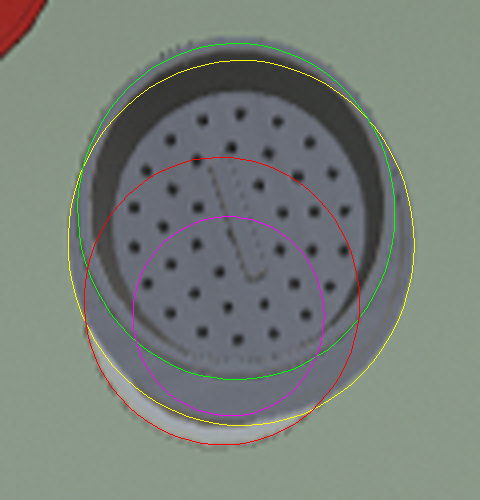

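The wrist fit puts the cup at about (0.533, 0.020), with the phin offset about 12.5 mm at a bearing of about 30°. I'll push from the far side at plate height, with the fingers slightly apart so the plate's round edge rests on both.

```bash
python3 - <<'E'
from h import *
b=np.radians(31); c=np.array([.533,.0195]); u=np.array([np.cos(b),np.sin(b)])
for d in (.075,): print(delta((*(c+u*d),0.191),211))
E
```

```text
(array([ 0.  ,  0.57, -6.16]), array([ 3.58, -0.  , -0.  ]))
```

>>> arm_command(deltas=[{"translation":[0,0.05,-0.4],"turn":[0.3,0,0]},{"translation":[0,0.1,-1.1],"turn":[0.8,0,0]},{"translation":[0,0.2,-2.0],"turn":[1.3,0,0]},{"translation":[0,0.3,-3.0],"turn":[1.9,0,0]},{"translation":[0,0.4,-4.0],"turn":[2.5,0,0]},{"translation":[0,0.5,-5.0],"turn":[3.0,0,0]},{"translation":[0,0.57,-5.8],"turn":[3.4,0,0]},{"translation":[0,0.57,-6.16],"turn":[3.58,0,0]},{"translation":[0,0.57,-6.16],"turn":[3.58,0,0]},{"translation":[0,0.57,-6.16],"turn":[3.58,0,0]},{"translation":[0,0.57,-6.16],"turn":[3.58,0,0]}], gripper=36, force=10)

```text
time_s: 3.48
ee_pos: [0.5966, 0.0579, 0.1909]
eef_rot: [-0.112, 1.571, -2.712]
force: [0.0, 0.4, -0.2]
grip_width: 0.0362
```

```bash
python3 - <<'E'
from h import *
o=ctrl.get_obs(); print(o['time_s'],o['ee_pos'],o['eef_rot'],o['force'],o['grip_width'])
b=np.radians(31); c=np.array([.533,.0195]); u=np.array([np.cos(b),np.sin(b)])
print((o['ee_pos'][:2]-c)@u,delta((*(c+u*.075),0.070),211))
im=save('scene','s2.png');cv2.imwrite('pics/zs2.png',cv2.resize(im[60:260,270:470,::-1],None,fx=3,fy=3))
E
```

```text
3.4833 [0.59663344 0.05793417 0.19094371] [-0.112416    1.57055129 -2.71165341] [ 0.00565067  0.36176261 -0.23797992] 0.03615329237202369
0.07433956422161118 (array([ 4.84,  0.01, -0.03]), array([0.01, 0.  , 0.  ]))
```

View pics/zs2.png

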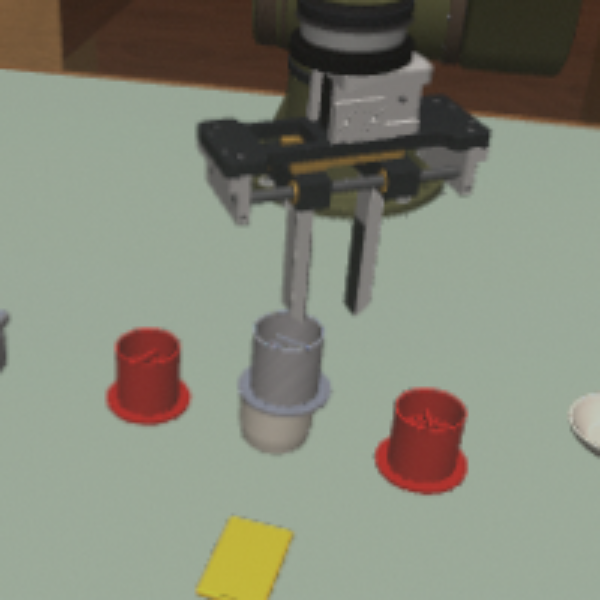

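>>> arm_command(deltas=[{"translation":[0.4,0,0],"turn":[0,0,0]},{"translation":[1.1,0,0],"turn":[0,0,0]},{"translation":[2.0,0,0],"turn":[0,0,0]},{"translation":[3.0,0,0],"turn":[0,0,0]},{"translation":[3.9,0,0],"turn":[0,0,0]},{"translation":[4.5,0,0],"turn":[0,0,0]},{"translation":[4.8,0,0],"turn":[0,0,0]},{"translation":[4.84,0,0],"turn":[0,0,0]},{"translation":[4.84,0,0],"turn":[0,0,0]},{"translation":[4.84,0,0],"turn":[0,0,0]}])

```text
time_s: 4.37
ee_pos: [0.5975, 0.0584, 0.0711]
eef_rot: [2.638, 1.569, 0.038]
force: [-0.1, 0.3, -0.0]
grip_width: 0.0358
```

```bash
python3 - <<'E'
from h import *
o=ctrl.get_obs(); print(o['time_s'],o['ee_pos'],o['force'],o['moment'],o['grip_width'])
b=np.radians(31); c=np.array([.533,.0195]); u=np.array([np.cos(b),np.sin(b)])
print((o['ee_pos'][:2]-c)@u,delta((*(c+u*.055),0.070),211))
im=save('scene','s3.png');im2=save('top','t3.png')
cv2.imwrite('pics/z3.png',np.hstack([cv2.resize(im[120:240,320:420,::-1],(500,600)),cv2.resize(im2[190:260,250:300,::-1],(300,420)) if 0 else cv2.resize(im2[180:280,240:290,::-1],(300,600))]))
E
```

```text
4.3667 [0.59749865 0.05838173 0.0710551 ] [-0.13915816  0.26883056 -0.02134503] [-0.05447529 -0.03822956 -0.03336421] 0.035825774281185815
0.07531170343847134 (array([0.04, 0.  , 0.81]), array([ 0.01, -0.02, -0.01]))
```

View pics/z3.png

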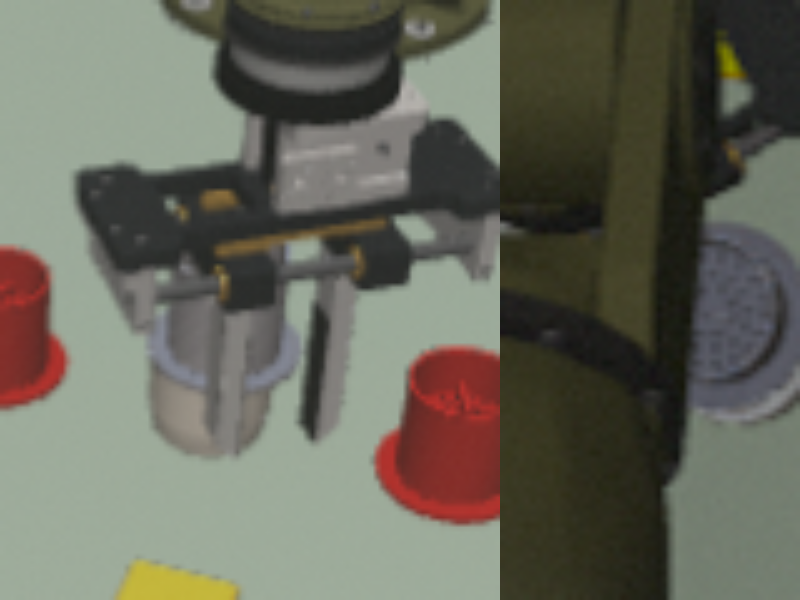

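>>> arm_command(deltas=[{"translation":[0.04,0,0.12],"turn":[0,0,0]},{"translation":[0.04,0,0.28],"turn":[0,0,0]},{"translation":[0.04,0,0.44],"turn":[0,0,0]},{"translation":[0.04,0,0.58],"turn":[0,0,0]},{"translation":[0.04,0,0.68],"turn":[0,0,0]},{"translation":[0.04,0,0.75],"turn":[0,0,0]},{"translation":[0.04,0,0.77],"turn":[0,0,0]}])

```text
time_s: 5.05
ee_pos: [0.5804, 0.0484, 0.0691]
eef_rot: [2.69, 1.571, 0.091]
force: [0.8, 0.5, -1.0]
grip_width: 0.0364
```

>>> arm_command(deltas=[{"translation":[0,0,0.02],"turn":[0,0,0]},{"translation":[0,0,0.05],"turn":[0,0,0]},{"translation":[0,0,0.09],"turn":[0,0,0]},{"translation":[0,0,0.13],"turn":[0,0,0]},{"translation":[0,0,0.17],"turn":[0,0,0]},{"translation":[0,0,0.2],"turn":[0,0,0]},{"translation":[0,0,0.2],"turn":[0,0,0]},{"translation":[0,0,0.2],"turn":[0,0,0]}])

```text
time_s: 5.72
ee_pos: [0.5762, 0.0459, 0.069]
eef_rot: [-0.334, 1.571, -2.934]
force: [0.5, 0.4, -0.2]
grip_width: 0.0355
```

```bash
python3 - <<'E'
from h import *
o=ctrl.get_obs(); print(o['time_s'],o['ee_pos'],o['force'],o['moment'],o['grip_width'])
b=np.radians(31); c=np.array([.533,.0195]); u=np.array([np.cos(b),np.sin(b)])
print((o['ee_pos'][:2]-c)@u)
im=save('scene','s4.png');im2=save('top','t4.png')
cv2.imwrite('pics/z4.png',np.hstack([cv2.resize(im[120:240,320:420,::-1],(500,600)),cv2.resize(im2[200:270,260:295,::-1],(300,600))]))
E
```

```text
5.7167 [0.57621731 0.04593761 0.06896774] [ 0.50584581  0.43018077 -0.15260922] [ 0.02396858 -0.03328734 -0.01062876] 0.03554474176645393
0.05066083677538295
```

View pics/z4.png

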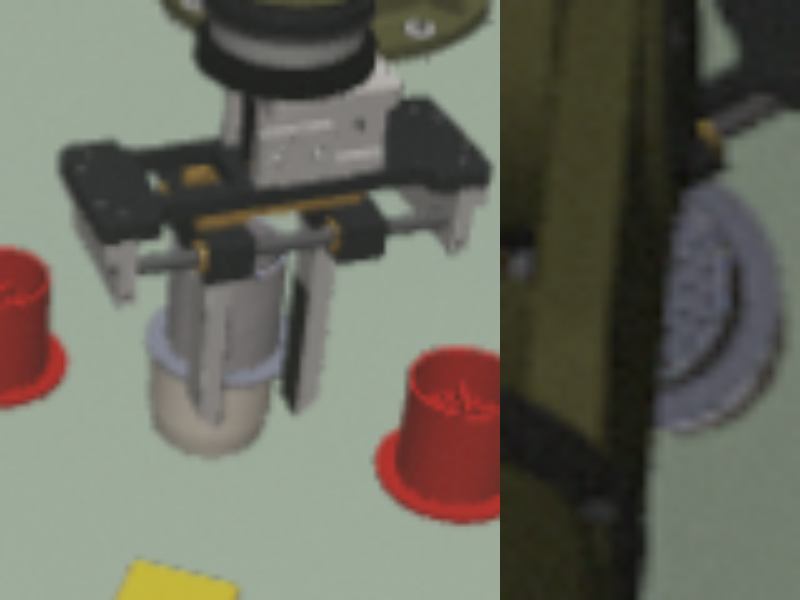

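>>> arm_command(deltas=[{"translation":[0,0,0.02],"turn":[0,0,0]},{"translation":[0,0,0.05],"turn":[0,0,0]},{"translation":[0,0,0.09],"turn":[0,0,0]},{"translation":[0,0,0.13],"turn":[0,0,0]},{"translation":[0,0,0.17],"turn":[0,0,0]},{"translation":[0,0,0.21],"turn":[0,0,0]},{"translation":[0,0,0.24],"turn":[0,0,0]},{"translation":[0,0,0.25],"turn":[0,0,0]},{"translation":[0,0,0.25],"turn":[0,0,0]}])

```text
time_s: 6.57
ee_pos: [0.5708, 0.0427, 0.069]
eef_rot: [-0.586, 1.571, 3.098]
force: [0.8, 1.0, 0.1]
grip_width: 0.0359
```

```bash
python3 - <<'E'
from h import *
o=ctrl.get_obs(); print(o['time_s'],o['ee_pos'],o['force'],o['moment'],o['grip_width'])
b=np.radians(31); c=np.array([.533,.0195]); u=np.array([np.cos(b),np.sin(b)])
print((o['ee_pos'][:2]-c)@u)
im=save('scene','s5.png');im2=save('top','t5.png')
cv2.imwrite('pics/z5.png',np.hstack([cv2.resize(im[120:240,320:420,::-1],(500,600)),cv2.resize(im2[200:270,260:295,::-1],(300,600))]))
E
```

```text
6.5667 [0.57084025 0.04270799 0.06896807] [0.81500883 0.99513331 0.06772042] [-0.00719921 -0.04270829  0.04213363] 0.03586511966983912
0.04438842465572774
```

View pics/z5.png

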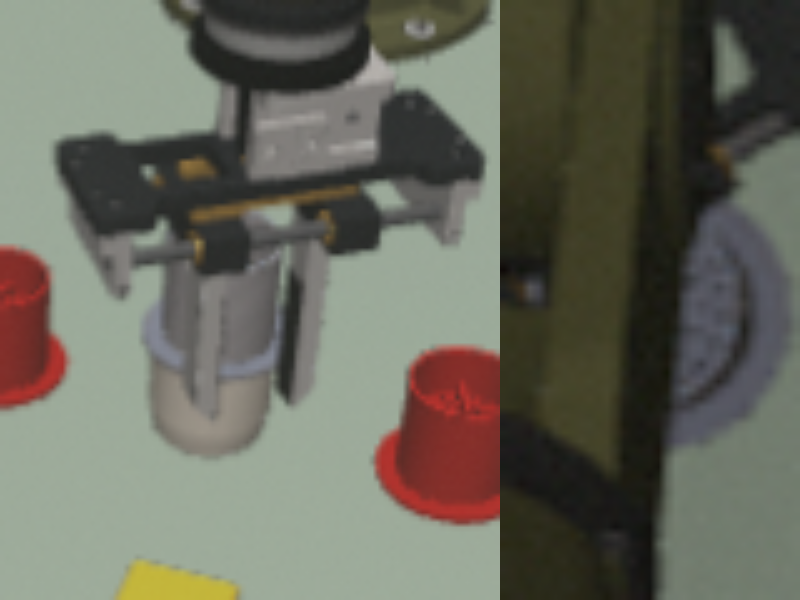

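>>> arm_command(deltas=[{"translation":[0,0,-0.1],"turn":[0,0,0]},{"translation":[0,0,-0.4],"turn":[0,0,0]},{"translation":[0,0,-0.8],"turn":[0,0,0]},{"translation":[0,0,-1.1],"turn":[0,0,0]},{"translation":[-0.4,0,-1.2],"turn":[0,0,0]},{"translation":[-1.3,0,-1.2],"turn":[0,0,0]},{"translation":[-2.5,0,-1.2],"turn":[0,0,0]},{"translation":[-3.7,0,-1.2],"turn":[0,0,0]},{"translation":[-4.5,0,-1.2],"turn":[0,0,0]},{"translation":[-4.9,0,-1.2],"turn":[0,0,0]},{"translation":[-4.9,0,-1.2],"turn":[0,0,0]}])

```text
time_s: 7.58
ee_pos: [0.5974, 0.0583, 0.194]
eef_rot: [2.63, 1.567, 0.031]
force: [-0.1, -0.1, 0.2]
grip_width: 0.0361
```

```bash
python3 - <<'E'
from h import *
o=ctrl.get_obs(); print(o['time_s'],o['ee_pos'],o['force'])
save('scene','s6.png');save('top','t6.png')
b=np.radians(31);u=np.array([np.cos(b),np.sin(b)])
print(delta((.49,-.01,.191),211))
E
```

```text
7.5833 [0.59735598 0.05831412 0.19403227] [-0.12682901 -0.12870641  0.1592037 ]
(array([-0.01,  0.14,  5.05]), array([0.02, 0.01, 0.01]))
```

```bash
python3 - <<'E'
from h import *
print(delta((.553,-.143,.16),211))
a=cv2.imread('pics/s6.png');b=cv2.imread('pics/t6.png')
cv2.imwrite('pics/z6.png',np.hstack([cv2.resize(a[140:240,320:420],(400,400),interpolation=cv2.INTER_CUBIC),cv2.resize(b[200:270,240:310],(400,400),interpolation=cv2.INTER_CUBIC)]))
E
```

```text
(array([1.22, 6.  , 5.64]), array([0.02, 0.01, 0.01]))
```

View pics/z6.png

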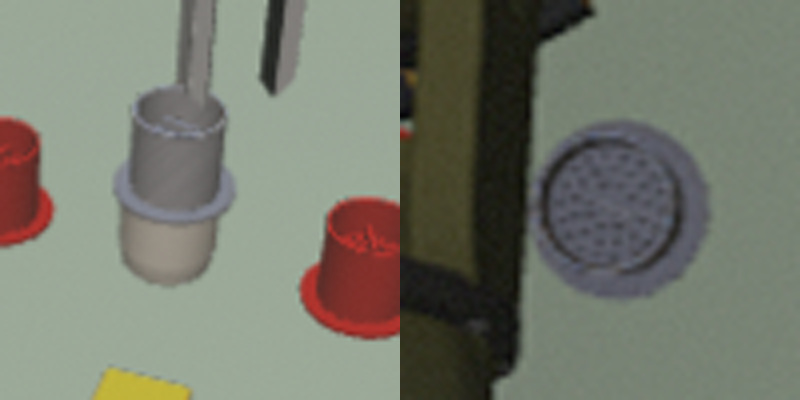

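>>> arm_command(deltas=[{"translation":[0,0.4,0.4],"turn":[0,0,0]},{"translation":[0,1.1,1.0],"turn":[0,0,0]},{"translation":[0,2.0,1.9],"turn":[0,0,0]},{"translation":[0,2.9,2.8],"turn":[0,0,0]},{"translation":[0.2,3.8,3.6],"turn":[0,0,0]},{"translation":[0.4,4.7,4.4],"turn":[0,0,0]},{"translation":[0.7,5.4,5.1],"turn":[0,0,0]},{"translation":[1.0,5.9,5.5],"turn":[0,0,0]},{"translation":[1.22,6.0,5.64],"turn":[0,0,0]},{"translation":[1.22,6.0,5.64],"turn":[0,0,0]},{"translation":[1.22,6.0,5.64],"turn":[0,0,0]}])

```text
time_s: 8.6
ee_pos: [0.5529, -0.1426, 0.1602]
eef_rot: [-0.941, 1.569, 2.743]
force: [-0.8, -0.1, 0.4]
grip_width: 0.0358
```

```bash
python3 - <<'E'
from h import *
o=ctrl.get_obs(); print(o['time_s'],o['ee_pos'],o['force'])
save('wrist','w7.png');save('top','t7.png');save('scene','s7.png')
for n in ('wrist','scene'):
  for t in ['phin','cup']: print(n,t,[(np.round(r['box']),round(r['score'],2)) for r in models.look_for(t,n)])
print(proj('wrist',(.533,.0195,.06)))
E
```

```text
8.6 [ 0.55290241 -0.14263049  0.16022094] [-0.78043865 -0.07399336  0.42680538]
wrist phin [(array([222., 167., 298., 249.]), 0.85), (array([ 35.,  72., 184., 172.]), 0.83), (array([ 1.,  4., 95., 89.]), 0.57)]
wrist cup [(array([173.,  95., 199., 154.]), 0.85)]
scene phin [(array([391., 188., 422., 226.]), 0.92), (array([305., 171., 335., 202.]), 0.73), (array([349., 158., 378., 196.]), 0.6)]
scene cup [(array([351., 195., 374., 213.]), 0.9)]
[137.70242613 123.87622991]
```

View pics/w7.png

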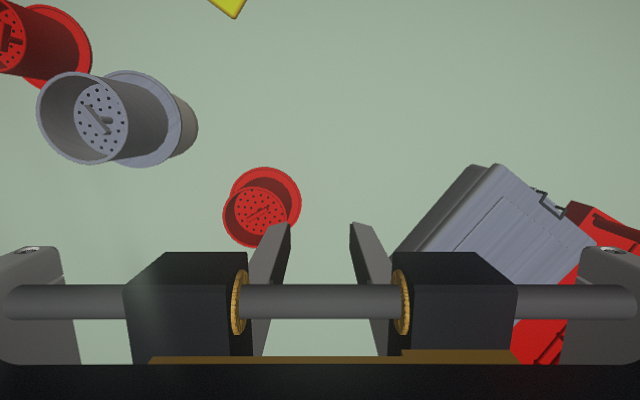

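The oblique wrist view shows the phin with its plate centred near (140,118) and the cup body showing at (187,125). I'll fit both from the wrist and scene views.

```bash
python3 - <<'E'
from fit import *
im=cv2.imread('pics/w7.png')[:,:,::-1]
cv2.imwrite('pics/zw7.png',cv2.resize(im[60:180,30:210,::-1],None,fx=4,fy=4,interpolation=cv2.INTER_CUBIC))
for u,v in [(190,110),(190,125),(188,145),(180,148),(192,120),(178,120),(172,110),(150,150),(150,120),(60,100),(100,140),(250,120),(130,75)]: print((u,v),im[v,u])
E
```

```text
(190, 110) [107 104  96]
(190, 125) [97 95 89]
(188, 145) [81 80 72]
(180, 148) [81 78 73]
(192, 120) [102 100  92]
(178, 120) [120 124 133]
(172, 110) [118 123 134]
(150, 150) [62 64 62]
(150, 120) [74 75 75]
(60, 100) [66 64 63]
(100, 140) [120 123 135]
(250, 120) [160 176 158]
(130, 75) [117 122 132]
```

View pics/zw7.png

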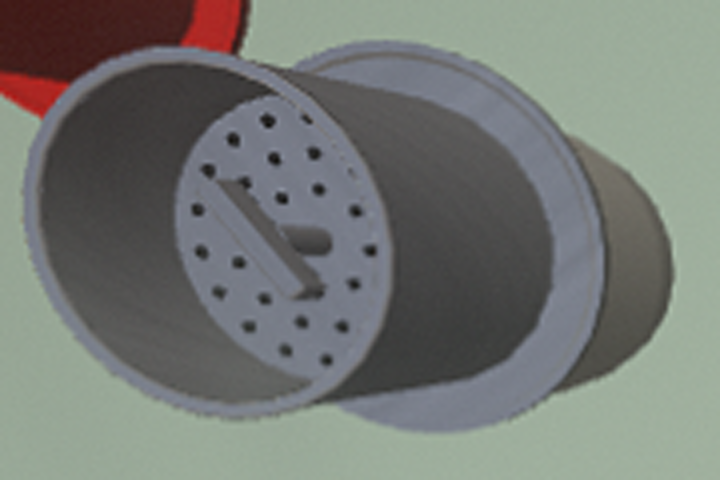

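```bash
cat > both.py <<'E'
from fit import *
SW={0:[(160,176,158)],1:[(107,104,96),(97,95,89),(81,80,72),(120,116,108)],2:[(120,124,133),(117,122,132),(62,64,62),(74,75,75),(66,64,63),(95,98,104)]}
def run(n,f,box,sam,mask,cal,p0,fn=None):
    im=cv2.imread('pics/'+f)[:,:,::-1]
    r,e,O=fit(im,cal,box,sam,p0,mask); d=r[:2]-r[2:]
    v=r[:2]/1000-np.array(cal['origin'])[:2]; v/=np.hypot(*v); nn=np.array([-v[1],v[0]])
    print(n,r.round(1),'err',round(e,1),'off',d.round(1),'perp dir',nn.round(2),'perp off',(d@nn).round(2),'along',(d@v).round(2))
    if fn: vis(n,im,cal,box,r,fn,O)
    return r
E
python3 - <<'E'
from both import *
cal=optics.get_calibration('wrist')
box=(90,60,210,180); M=np.ones((120,120)); M[:, :15]=0
r=run('wrist','w7.png',box,SW,M,cal,(.534,.02,.533,.0195),'pics/f7w.png')
M[:,100:]=0
run('wrist nofoot','w7.png',box,SW,M,cal,(.534,.02,.533,.0195))
cs=optics.get_calibration('scene')
for f in ('s7.png','s6.png','scene0.png'):
    box=(335,150,395,222); M=np.ones((72,60)); M[:15]=0
    run('scene',f,box,SAM['scene'],M,cs,(.534,.02,.533,.0195),'pics/f7s.png' if f=='s7.png' else None)
a=[cv2.imread('pics/f7w.png')[:,:480],cv2.imread('pics/f7s.png')]
h=480;a=[cv2.copyMakeBorder(x,0,h-x.shape[0],0,0,0) for x in a]; a=np.hstack(a); print(a.shape); cv2.imwrite('pics/f7.png',cv2.resize(a,None,fx=.8,fy=.8))
E
```

```text
wrist [534.3  22.7 532.1  19.8] err 2405.2 off [2.2 3. ] perp dir [-0.87 -0.5 ] perp off -3.39 along 1.48
wrist nofoot [534.3  22.7 532.   19.8] err 2368.7 off [2.3 2.8] perp dir [-0.87 -0.5 ] perp off -3.41 along 1.3
scene [533.3  19.5 534.1  17.7] err 180.7 off [-0.9  1.8] perp dir [ 0.15 -0.99] perp off -1.89 along 0.59
scene [533.6  19.4 534.7  17.7] err 199.0 off [-1.1  1.6] perp dir [ 0.15 -0.99] perp off -1.79 along 0.85
scene [543.5  24.5 534.6  17.5] err 187.3 off [8.8 6.9] perp dir [ 0.14 -0.99] perp off -5.62 along -9.72
(480, 960, 3)
```

View pics/f7.png

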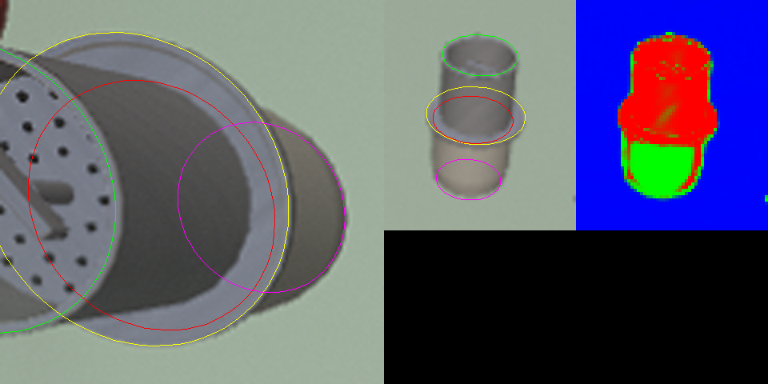

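The offset left is about (2.4, 2.6) mm: 3.4 mm along the push axis from the wrist view, plus about 1.9 mm in y from the scene view. The cup hasn't moved. One more tap, from a bearing of 45°.

```bash
python3 - <<'E'
from h import *
b=np.radians(45); c=np.array([.532,.0198]); u=np.array([np.cos(b),np.sin(b)])
print(delta((*(c+u*.07),0.19),225), c+u*.07)
E
```

```text
(array([-1.15, -6.67, -5.34]), array([-2.77, -0.  , -0.  ])) [0.58149747 0.06929747]
```

>>> arm_command(deltas=[{"translation":[-0.3,-0.3,-0.2],"turn":[0,0,0]},{"translation":[-0.7,-0.9,-0.7],"turn":[-0.3,0,0]},{"translation":[-1.0,-1.8,-1.4],"turn":[-0.7,0,0]},{"translation":[-1.15,-2.7,-2.2],"turn":[-1.1,0,0]},{"translation":[-1.15,-3.7,-3.0],"turn":[-1.5,0,0]},{"translation":[-1.15,-4.7,-3.8],"turn":[-1.9,0,0]},{"translation":[-1.15,-5.7,-4.6],"turn":[-2.3,0,0]},{"translation":[-1.15,-6.4,-5.1],"turn":[-2.6,0,0]},{"translation":[-1.15,-6.67,-5.34],"turn":[-2.77,0,0]},{"translation":[-1.15,-6.67,-5.34],"turn":[-2.77,0,0]},{"translation":[-1.15,-6.67,-5.34],"turn":[-2.77,0,0]}], gripper=44)

```text
time_s: 9.87
ee_pos: [0.5815, 0.0684, 0.1899]
eef_rot: [1.232, 1.571, -1.126]
force: [0.1, -0.1, -0.1]
grip_width: 0.044
```

```bash
python3 - <<'E'
from h import *
o=ctrl.get_obs(); print(o['time_s'],o['ee_pos'],o['force'],o['grip_width'])
b=np.radians(45); c=np.array([.532,.0198]); u=np.array([np.cos(b),np.sin(b)])
print(delta((*(c+u*.07),0.07),225))
E
```

```text
9.8667 [0.58148689 0.06844329 0.189922  ] [ 0.11625601 -0.08988035 -0.09970815] 0.0440152001525133
(array([ 4.8 , -0.02, -0.02]), array([-0.02,  0.  , -0.  ]))
```

>>> arm_command(deltas=[{"translation":[0.4,0,0],"turn":[0,0,0]},{"translation":[1.1,0,0],"turn":[0,0,0]},{"translation":[2.0,0,0],"turn":[0,0,0]},{"translation":[3.0,-0.02,0],"turn":[0,0,0]},{"translation":[3.9,-0.02,-0.02],"turn":[0,0,0]},{"translation":[4.5,-0.02,-0.02],"turn":[0,0,0]},{"translation":[4.75,-0.02,-0.02],"turn":[0,0,0]},{"translation":[4.8,-0.02,-0.02],"turn":[0,0,0]},{"translation":[4.8,-0.02,-0.02],"turn":[0,0,0]},{"translation":[4.8,-0.02,-0.02],"turn":[0,0,0]}])

```text
time_s: 10.7
ee_pos: [0.582, 0.069, 0.0707]
eef_rot: [2.394, 1.569, 0.036]
force: [0.5, 0.6, -0.2]
grip_width: 0.0436
```

>>> arm_command(deltas=[{"translation":[0,0,0.1],"turn":[0,0,0]},{"translation":[0,0,0.25],"turn":[0,0,0]},{"translation":[0,0,0.42],"turn":[0,0,0]},{"translation":[0,0,0.58],"turn":[0,0,0]},{"translation":[0,0,0.72],"turn":[0,0,0]},{"translation":[0,0,0.83],"turn":[0,0,0]},{"translation":[0,0,0.91],"turn":[0,0,0]},{"translation":[0,0,0.95],"turn":[0,0,0]},{"translation":[0,0,0.95],"turn":[0,0,0]},{"translation":[0,0,0.95],"turn":[0,0,0]}])

```text
time_s: 11.53
ee_pos: [0.5647, 0.0527, 0.0697]
eef_rot: [-2.779, 1.571, 1.146]
force: [0.1, -0.3, 0.9]
grip_width: 0.044
```

```bash
python3 - <<'E'
from h import *
o=ctrl.get_obs(); print(o['time_s'],o['ee_pos'],o['force'],o['grip_width'])
b=np.radians(45); c=np.array([.532,.0198]); u=np.array([np.cos(b),np.sin(b)])
print((o['ee_pos'][:2]-c)@u, delta((*(c+u*.0391),0.07),225))
E
```

```text
11.5333 [0.56473644 0.0526822  0.06972543] [ 0.08361654 -0.31491425  0.89571992] 0.04399236393557401
0.04639939017475606 (array([-0.01,  0.  ,  0.29]), array([-0.01, -0.  ,  0.  ]))
```

>>> arm_command(deltas=[{"translation":[0,0,0.03],"turn":[0,0,0]},{"translation":[0,0,0.06],"turn":[0,0,0]},{"translation":[0,0,0.1],"turn":[0,0,0]},{"translation":[0,0,0.13],"turn":[0,0,0]},{"translation":[0,0,0.17],"turn":[0,0,0]},{"translation":[0,0,0.2],"turn":[0,0,0]},{"translation":[0,0,0.23],"turn":[0,0,0]},{"translation":[0,0,0.26],"turn":[0,0,0]},{"translation":[0,0,0.28],"turn":[0,0,0]},{"translation":[0,0,0.28],"turn":[0,0,0]},{"translation":[0,0,0.28],"turn":[0,0,0]}])

```text
time_s: 12.45
ee_pos: [0.5597, 0.0477, 0.0697]
eef_rot: [-1.063, 1.571, 2.863]
force: [0.9, 0.2, 0.1]
grip_width: 0.0438
```

```bash
python3 - <<'E'
from h import *
o=ctrl.get_obs(); print(o['time_s'],o['ee_pos'],o['force'],o['grip_width'])
b=np.radians(45); c=np.array([.532,.0198]); u=np.array([np.cos(b),np.sin(b)])
print((o['ee_pos'][:2]-c)@u, delta((*(c+u*.0391),0.07),225))
E
```

```text
12.45 [0.55973063 0.04768838 0.06971353] [0.90298907 0.20528458 0.10002608] 0.04379106909030909
0.0393285825649224 (array([-0.01,  0.  ,  0.01]), array([-0.01,  0.  ,  0.  ]))
```

Now I'll back off, lift and go back to the oblique viewing pose.

>>> arm_command(deltas=[{"translation":[0,0,-0.1],"turn":[0,0,0]},{"translation":[0,0,-0.4],"turn":[0,0,0]},{"translation":[0,0,-0.8],"turn":[0,0,0]},{"translation":[0,0,-1.1],"turn":[0,0,0]},{"translation":[-0.4,0,-1.2],"turn":[0,0,0]},{"translation":[-1.3,0,-1.2],"turn":[0,0,0]},{"translation":[-2.5,0,-1.2],"turn":[0,0,0]},{"translation":[-3.7,0,-1.2],"turn":[0,0,0]},{"translation":[-4.5,0,-1.2],"turn":[0,0,0]},{"translation":[-4.9,0,-1.2],"turn":[0,0,0]},{"translation":[-4.9,0,-1.2],"turn":[0,0,0]}])

```text
time_s: 13.37
ee_pos: [0.5818, 0.0692, 0.1947]
eef_rot: [2.409, 1.567, 0.052]
force: [-0.0, 0.3, 0.7]
grip_width: 0.0441
```

```bash
python3 - <<'E'
from h import *
o=ctrl.get_obs(); print(o['time_s'],o['ee_pos'],o['force'],o['grip_width'])
print(delta((.553,-.143,.16),211))
E
```

```text
13.3667 [0.58180837 0.06915391 0.19473608] [-0.01570532  0.25184556  0.69629305] 0.04408000515802907
(array([1.38, 5.19, 6.81]), array([ 2.79, -0.04, -0.03]))
```

>>> arm_command(deltas=[{"translation":[0,0.3,0.4],"turn":[0.2,0,0]},{"translation":[0,0.9,1.1],"turn":[0.6,0,0]},{"translation":[0,1.6,2.1],"turn":[1.0,0,0]},{"translation":[0,2.4,3.1],"turn":[1.4,0,0]},{"translation":[0.2,3.2,4.2],"turn":[1.8,0,0]},{"translation":[0.5,4.0,5.2],"turn":[2.2,0,0]},{"translation":[0.9,4.7,6.1],"turn":[2.6,0,0]},{"translation":[1.2,5.1,6.7],"turn":[2.79,0,0]},{"translation":[1.38,5.19,6.81],"turn":[2.79,0,0]},{"translation":[1.38,5.19,6.81],"turn":[2.79,0,0]},{"translation":[1.38,5.19,6.81],"turn":[2.79,0,0]},{"translation":[1.38,5.19,6.81],"turn":[2.79,0,0]}])

```text
time_s: 14.37
ee_pos: [0.5522, -0.1424, 0.1576]
eef_rot: [-1.253, 1.571, 2.431]
force: [-1.1, 0.3, -1.2]
grip_width: 0.0439
```

```bash
python3 - <<'E'
from both import *
o=ctrl.get_obs(); print(o['time_s'],o['ee_pos'],o['force'])
cal=optics.get_calibration('wrist')
save('wrist','w8.png');save('top','t8.png');save('scene','s8.png')
box=(90,60,210,180); M=np.ones((120,120)); M[:, :15]=0
r=run('wrist','w8.png',box,SW,M,cal,(.533,.02,.533,.0195),'pics/f8w.png')
cs=optics.get_calibration('scene')
box=(335,150,395,222); M=np.ones((72,60)); M[:15]=0
run('scene','s8.png',box,SAM['scene'],M,cs,(.534,.02,.533,.0195),'pics/f8s.png')
a=[cv2.imread('pics/f8w.png')[:,:480],cv2.imread('pics/f8s.png')]
h=480;a=[cv2.copyMakeBorder(x,0,h-x.shape[0],0,0,0) for x in a]; a=np.hstack(a); cv2.imwrite('pics/f8.png',cv2.resize(a,None,fx=.8,fy=.8))
E
```

```text
14.3667 [ 0.55223901 -0.14236399  0.15764195] [-1.10554557  0.27368128 -1.20193827]
wrist [531.   21.  531.5  19.6] err 2442.6 off [-0.5  1.4] perp dir [-0.86 -0.51] perp off -0.26 along 1.46
scene [530.   17.9 533.8  17.6] err 185.7 off [-3.9  0.3] perp dir [ 0.15 -0.99] perp off -0.91 along 3.78
```

View pics/f8.png

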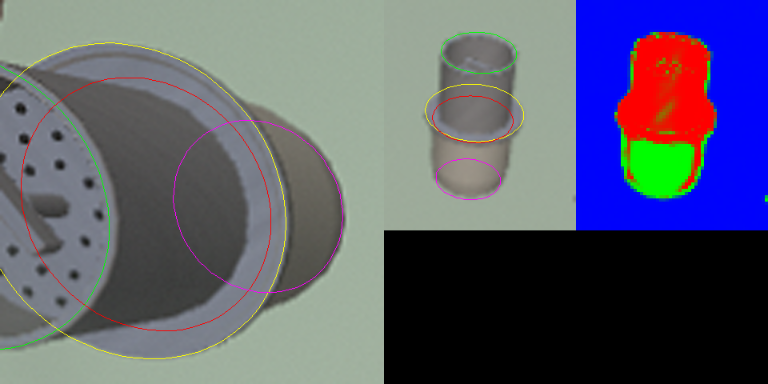

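Both checks now leave about 1 mm: 0.3 mm across from the wrist and 0.9 mm in y from the scene. I'll take one more wrist view along the x axis to confirm y before deciding.

```bash
python3 - <<'E'
from h import *
print(delta((.383,-.046,.16),270))
E
```

```text
(array([-0.08, -6.8 ,  3.81]), array([-1.179e+01, -0.000e+00, -1.000e-02]))
```

>>> arm_command(deltas=[{"translation":[0,-0.3,0.2],"turn":[-0.6,0,0]},{"translation":[0,-0.9,0.5],"turn":[-1.5,0,0]},{"translation":[-0.08,-1.7,0.9],"turn":[-2.6,0,0]},{"translation":[-0.08,-2.5,1.4],"turn":[-3.8,0,0]},{"translation":[-0.08,-3.3,1.9],"turn":[-5.0,0,0]},{"translation":[-0.08,-4.1,2.3],"turn":[-6.2,0,0]},{"translation":[-0.08,-4.9,2.8],"turn":[-7.4,0,0]},{"translation":[-0.08,-5.6,3.2],"turn":[-8.6,0,0]},{"translation":[-0.08,-6.2,3.5],"turn":[-9.8,0,0]},{"translation":[-0.08,-6.6,3.7],"turn":[-10.8,0,0]},{"translation":[-0.08,-6.8,3.81],"turn":[-11.5,0,0]},{"translation":[-0.08,-6.8,3.81],"turn":[-11.79,0,0]}])

```text
time_s: 15.52
ee_pos: [0.3823, -0.0456, 0.1602]
eef_rot: [1.4, 1.57, -0.167]
force: [0.3, 0.8, 0.0]
grip_width: 0.0444
```

>>> arm_command(deltas=[{"translation":[0,0,0],"turn":[0,0,0]},{"translation":[0,0,0],"turn":[0,0,0]},{"translation":[0,0,0],"turn":[0,0,0]}])

```text
time_s: 15.77
ee_pos: [0.3831, -0.0464, 0.1598]
eef_rot: [1.326, 1.57, -0.247]
force: [0.6, -0.3, -0.9]
grip_width: 0.044
```

```bash
python3 - <<'E'
from both import *
o=ctrl.get_obs(); print(o['time_s'],o['ee_pos'],o['force'],o['qpos'].round(2))
cal=optics.get_calibration('wrist')
im=save('wrist','w9.png'); uv=proj('wrist',(.531,.02,.06),cal); print(uv)
import pickle; pickle.dump(cal,open('cal9.pkl','wb'))
E
```

```text
15.7667 [ 0.38312928 -0.0463964   0.15984902] [ 0.59572787 -0.33702765 -0.85824569] [-0.22  0.    2.03 -0.    1.11 -0.21]
[502.09907461 124.61859868]
```

View pics/w9.png

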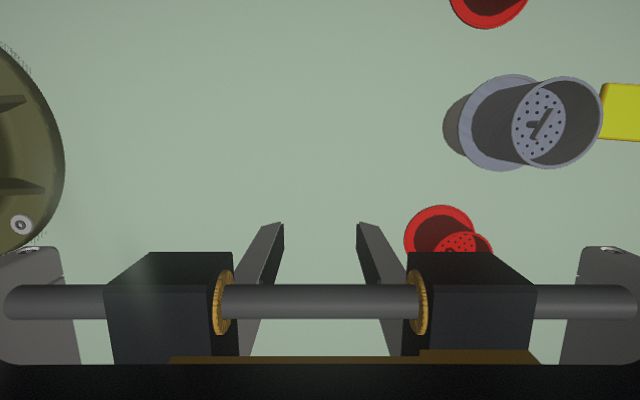

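```bash
python3 - <<'E'
from both import *
import pickle; cal=pickle.load(open('cal9.pkl','rb'))
im=cv2.imread('pics/w9.png')[:,:,::-1]
for u,v in [(448,122),(455,110),(458,140),(452,130),(468,120),(520,165),(490,110),(420,120)]: print((u,v),im[v,u])
box=(432,60,552,190); M=np.ones((130,120)); M[:, 100:]=0
S9={0:[(150,165,148),tuple(im[120,420])],1:[tuple(im[v,u]) for u,v in [(448,122),(455,110),(458,140),(452,130)]],2:SW[2]}
r=run('w9','w9.png',box,S9,M,cal,(.533,.02,.533,.0195),'pics/f9w.png')
# fixed-phin edges: compare w/ start symmetrical
E
```

```text
(448, 122) [81 82 73]
(455, 110) [83 82 76]
(458, 140) [69 69 64]
(452, 130) [81 81 73]
(468, 120) [115 120 132]
(520, 165) [122 124 136]
(490, 110) [65 66 64]
(420, 120) [156 173 155]
w9 [531.8  20.4 532.1  19.7] err 1034.9 off [-0.3  0.7] perp dir [-0.  1.] perp off 0.72 along -0.33
```

View pics/f9w.png

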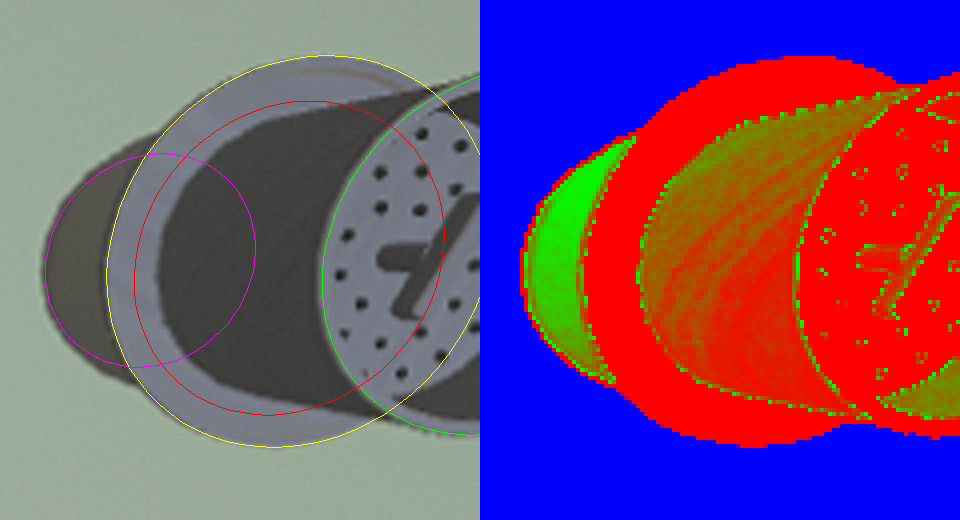

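The third view fits tightly and gives an offset of (-0.3, +0.7) mm, so the overhang is about 6.2–7.8 mm all round and level. I'll raise the hand clear and take a last scene check.

>>> arm_command(deltas=[{"translation":[-0.3,0,0],"turn":[0,0,0]},{"translation":[-1.0,0,0],"turn":[0,0,0]},{"translation":[-1.7,0,0],"turn":[0,0,0]},{"translation":[-2.0,0,0],"turn":[0,0,0]},{"translation":[-2.0,0,0],"turn":[0,0,0]},{"translation":[-2.0,0,0],"turn":[0,0,0]}])

```text
time_s: 16.32
ee_pos: [0.3829, -0.0465, 0.2095]
eef_rot: [1.365, 1.57, -0.208]
force: [-0.2, 0.4, 0.2]
grip_width: 0.044
```

```bash
python3 - <<'E'
from h import *
save('scene','s10.png'); print(ctrl.get_obs()['time_s'])
E
```

```text
16.3667
```

View pics/s10.png

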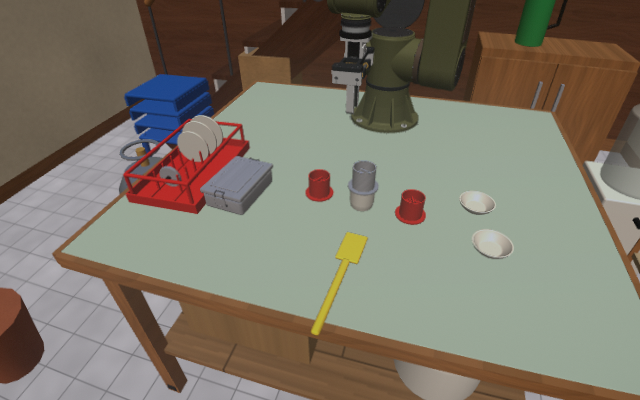

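The phin sits level and centred on the cup at (363,185). The hand is clear and everything else is where it started.

```bash
python3 -c "
from station import ctrl
print(ctrl.hand_in())"
```

```text
the job is handed in; nothing more can be done
None
```

I slid the phin back to the middle of its cup with two light fingertip pushes on the edge of its plate, about 8 mm and then 4 mm. It was never gripped, lifted or tipped. I then took the hand away and handed the job in at about 16.4 s of the 51 s allowed. Wrist-force readings between moves stayed around 1 N.

- **Centring:** the last wrist view puts the phin (-0.3, +0.7) mm from the cup's centre, so the plate should overhang by about 6.2 to 7.8 mm all round. It sits level.
- **Cup:** it stayed within about 0.5 mm of where it was first measured, which is within what the cameras can resolve.
- **Other things:** in the last scene picture the tin, dishes, spatula and both red look-alikes had not visibly moved.
- **Disagreement between views:** sideways, the scene camera gave 0.9 mm and the earlier wrist view 0.3 mm, which fits the last view. Along its own line of sight, the scene fit gave about 3.8 mm. I discounted that because it had already been 2 to 3 mm off from the wrist views in that direction in earlier pictures.

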